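Wind up the dowel of a press jig and hold the cover down on it

TASK

Get the press jig ready: wind its crank wheel clockwise (seen from above) through the full turn to its stop, so that the dowel pin comes all the way up out of the seat. Then take the blue cover by its bar grip, lay it level and square on the dowel, slide it about until the blind hole in its underside finds the pin and the cover drops onto the sprung seat, and press it down fully home against the springs. Finish while still holding the cover by its grip, pressed down; leave the hook weight, the sample tin and the mortar prism where they stand.

Things in the scene. Friction and masses are not known exactly. Their poses are not given: they have to be found in the camera images.
- jig: grey press jig fixed on the worktop, base 245 x 90 mm and 18 mm high; origin on the worktop under it, x axis along its length from the brass seat (65 mm behind the origin, at -x) to the crank wheel (axis 80 mm ahead of it, at +x), z up
- seat (a point): centre of the brass seat of the jig, at the height of its top when not pressed (30 mm above the worktop; this point is fixed to the jig). The seat is a 76 x 60 mm frame, long side along the jig's x axis, with an opening of 38 mm in which the steel dowel pin rises. The pin stands up to 5 mm off this point in the jig's x and in its y, differently every time
- seat_frame (a joint): how far the seat is pressed down, 0 to 0.005 m; springs push it up with 5 N at rest and 10 N at its lower stop
- crank (a joint): angle of the crank wheel in rad, grows clockwise seen from above; starts between -0.6 and 0, upper stop at 6.28 (dowel fully up, 18 mm higher than at 0). It stays where it is left; turning takes about 5 N at the handle
- crank_axis (a point): point on the upright axis of the crank wheel, 69 mm above the worktop, at the handle's half height. The wheel is an aluminium disc 112 mm across whose top is 46 mm above the worktop
- handle (a point): centre of the upright black handle of the crank wheel, 45 mm from the crank axis: a round grip 17 mm thick and 46 mm high (from 46 to 92 mm above the worktop) that spins freely on its own axis, so it can be gripped and carried round with the hand's orientation kept
- cover_grip (a point): centre of the black bar grip of the loose blue cover, 44 mm above the cover's underside. The cover is a plate 76 x 60 mm (x and y of this frame) and 22 mm thick, about 0.3 kg; the bar stands on its middle, 50 mm long along x, 16 mm thick along y, 44 mm high (22 mm above and below this point). The cover lies flat on the worktop at the start
- hook_weight: small steel hook weight, 27 mm across, 43 mm high, origin at its underside; leave alone
- sample_tin: white sample tin, 68 mm across, 40 mm high, origin at its underside; leave alone
- prism: grey mortar prism, 40 x 65 x 40 mm, origin at its underside; leave alone
- dowel (a joint): height of the dowel pin in m, driven by the crank: about 0 with the crank at 0 (tip 8 mm below the seat's top), 0.018 with the crank at its stop (tip 10 mm above the seat's top). Pin 12 mm thick, flat-topped with its edge bevelled by about 1 mm; a push of less than 40 N does not wind it back
- cover_hole (a point): middle of the cover's underside, the mouth of its round blind hole, 15 mm wide and 17.5 mm deep, which cannot be seen from above; 44 mm straight below cover_grip

How it is judged:
By the outcome, as a careful person would: the job done as asked, in the order asked, and still so for the second after the job is handed in, while the arm keeps its last pose, push and grip.
It also fails if it takes over 72 s, if anything falls off the work surface, if the arm or the gripper's body presses on something with over 40 N, if the wrist force passes 120 N, or if a joint passes its speed limit or range.

ROBOT

A 7-joint arm with a two-finger parallel gripper is mounted at the origin on a cart in front of the work surface, level with it; the furniture and walls round the work are solid. World frame = base frame: x ahead of the robot, y to its left, z up, the work surface at z = 0. Lengths are in m, angles in rad, forces in N, time in s.
With the tool pointing down it reaches from about 0.4 to 0.85 m from the base axis. Payload 10.4 kg.
Tool frame: the origin (TCP) lies at the very end of the fingers, on their centre line; the grasp point (between the pads) lies 19 mm behind it; y points along the fingers, x is the direction in which the jaws open and shut, and the axes are right-handed (so a half turn about y gives the same grasp; the last joint's range is limited). The gripper opens to 87 mm and grips with 3 to 60 N. Pads are 19 mm wide; open, the fingers measure 117 mm over their backs; the gripper's body (75 mm by 190 mm) begins 51 mm behind the grasp point.
Start: joints at [-1.193, 0.332, -0.065, 1.46, 0.022, 1.35, -0.088], TCP at [0.244, 0.575, 0.223] pointing down, gripper open.
Joint ranges: [-2.6, 2.6], [-0.5, 2.12], [-1.47, 1.34], [0.16, 2.42], [-1.27, 4.41], [0.06, 2.06], [-2.6, 2.6]. Speed limits (rad/s): [2.22, 2.22, 2.79, 2.79, 3.14, 3.14, 3.14].

INTERFACE

Orientations are given as a unit quaternion [x, y, z, w].
In Python, from bench import readout, vision, r gives the robot as it stands.
- The arm moves only by the tool arm_command, never from a script. Its argument "targets" is a list that holds one entry, the list of rows, each a list of 6 numbers: the shift along the tool's x, y, z in m, then the turn, a rotation vector about the tool's x, y, z in degrees. A call has 1 to 12 rows; each row shifts and turns the commanded pose from where the row before left it, along the tool's axes as they then stand; what a row does not reach is not made up. A row lasts 1/12 s, in which the tool goes at most 41.7 mm and 7.16 degrees, less where a joint would pass 70% of its speed; a pose out of reach is approached as far as the arm can. A call is refused whole if a number of a shift passes 0.0417 or a number of a turn 7.16, either way. A call with a gripper value outside its range is refused whole. "hand" is the opening, from 0 (shut) to 1 (fully open), set as the call begins (left out, the last holds). The fingers move at their own pace and stop on an object; "grip_force" is the grip in N (left out, the last holds). Time passes only in rows, so rows that do not move let the fingers close. It gives the time, the measured TCP pose, the force and the opening at its end, in the units of the state.
- readout.read_state(): the state, without advancing time (a new reading comes with each control period).
- vision.camera(name): name is "scene" or "top" or "wrist"; returns a dict with "pixels" (400x640x3 uint8, blue, green, red), "fovy" (degrees; the focal length in pixels is half the picture's height over the tangent of half this angle, whatever the lens; pixels are square), "cx", "cy" (the principal point, pixels), "R" (3x3) and "t" (3): a world point X has camera coordinates R X + t; the wrist camera has in their place "mount" (4x4, takes a point from camera to tool coordinates, whose origin is the TCP and whose axes are the tool frame's). Camera axes: x right, y down, z forward; pixel columns grow to the right and rows downward; lengths in m; the calibration is good to about 2 mm. A picture is of the moment at which its call begins: read the wrist's pose just before it. There is no depth.
- r.close_job(): hands the job in, once; it reports no verdict.
The state is a dict: "time": time; "joint_positions": joint angles; "joint_vel": joint speeds; "joint_torque": joint torques, N m; "ee_pos": TCP position; "eef_rot": TCP orientation; "ft_force": force on the tool from outside, world axes, zero at the start; "torque": the same for the moment, N m; "width": finger opening in m.
Only numpy, scipy, OpenCV 4.12 (cv2) and the standard library are available. Lean on these libraries where they do the work, as an engineer would, in place of code of your own. Each camera call takes 0.05 s, during which the arm holds its last target.

## Working session

There is one attempt and no reset: what is moved stays moved. The work goes in short steps, Python scripts to look and compute and a tool call to move; the robot and the scene stay as the last step left them, time stands still between calls to the robot, and variables do not carry over. Pictures are saved under pics/ and viewed, and the job is handed in when it is done.

Besides the shell and the picture viewer there is one more tool, called after "Request:" in YAML: its name, and indented under it one key for each argument. arm_command: Moves the arm, as the interface text tells. Its arguments: {"type":"object","properties":{"targets":{"type":"array","items":{"type":"array","items":{"type":"array","items":{"type":"number"}}}},"hand":{"type":"number"},"grip_force":{"type":"number"}},"required":["targets"]}

```bash
mkdir -p pics; ls; python3 - <<'E'
from bench import readout, vision, r
import cv2
s=readout.read_state()
print({k:s[k] for k in ['time','ee_pos','eef_rot','ft_force','width']})
for n in ['scene','top','wrist']:
    c=vision.camera(n); cv2.imwrite(f'pics/a_{n}.png',c['pixels'])
    print(n,{k:v for k,v in c.items() if k!='pixels'})
E
```

```text
pics
{'time': 0.0, 'ee_pos': array([0.24370623, 0.5750981 , 0.22174071]), 'eef_rot': array([ 0.58982427,  0.39007376, -0.39087631, -0.58920752]), 'ft_force': array([ 0.19574966,  0.31157793, -0.25042719]), 'width': 0.08720118560651398}
scene {'fovy': 49.64089523166279, 'cx': 329.65059613255767, 'cy': 198.2450979198075, 'R': array([[ 0.48497902, -0.8744847 ,  0.00847685],
       [-0.62643927, -0.35414685, -0.69437298],
       [ 0.6102206 ,  0.3314461 , -0.71956536]]), 't': array([-0.11627059,  0.51468248,  0.47884011])}
top {'fovy': 53.77886562819347, 'cx': 326.2568015262733, 'cy': 196.38075943553957, 'R': array([[-0.01458619, -0.99984717,  0.00963727],
       [-0.99826192,  0.01401131, -0.0572435 ],
       [ 0.05709972, -0.01045548, -0.99831373]]), 't': array([0.23424084, 0.60227524, 0.90342126])}
wrist {'fovy': 71.3682911627006, 'cx': 322.6271517957737, 'cy': 197.9024382611592, 'mount': array([[ 9.99999852e-01,  4.12290554e-04,  3.55737248e-04,
        -1.18918870e-03],
       [-2.25225746e-04, -2.81628044e-01,  9.59523629e-01,
        -1.62190692e-01],
       [ 4.95788114e-04, -9.59523566e-01, -2.81627910e-01,
         7.66980126e-02],
       [ 0.00000000e+00,  0.00000000e+00,  0.00000000e+00,
         1.00000000e+00]])}
```

View pics/a_scene.png

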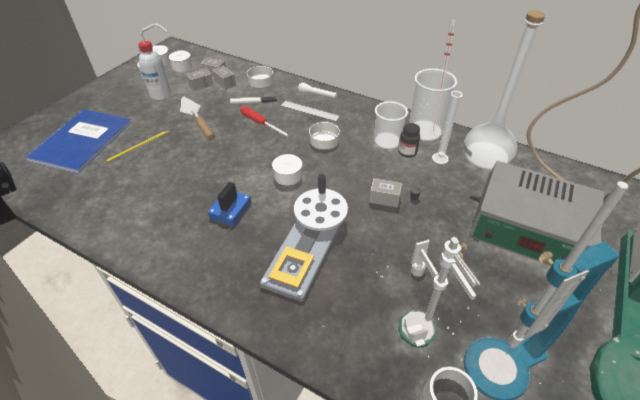

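View pics/a_top.png

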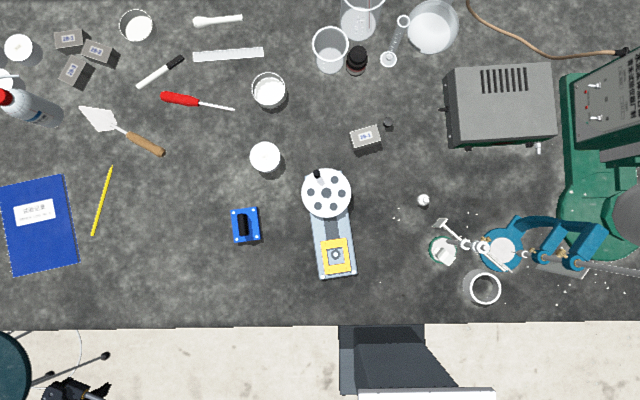

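View pics/a_wrist.png

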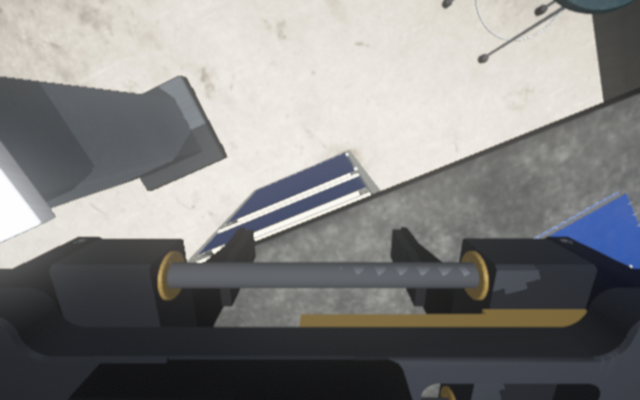

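The top view shows the seat at about (335,256), wheel (326,193), handle (317,174), blue cover (246,225), tin (265,157), prism (366,138) and a small weight (388,125) or (423,200). Next I measure these.

```bash
cat > h.py <<'E'
import numpy as np, cv2
from bench import readout, vision, r
from scipy.spatial.transform import Rotation as Rn
def cam(n):
    s=readout.read_state()
    c=vision.camera(n); f=200/np.tan(np.radians(c['fovy']/2))
    c['K']=np.array([[f,0,c['cx']],[0,f,c['cy']],[0,0,1]])
    if n=='wrist':
        T=np.eye(4);T[:3,:3]=Rn.from_quat(s['eef_rot']).as_matrix();T[:3,3]=s['ee_pos']
        W=T@c['mount']; c['R']=W[:3,:3].T; c['t']=-c['R']@W[:3,3]
    return c
def ray(c,p):
    o=-c['R'].T@c['t']; d=c['R'].T@np.linalg.inv(c['K'])@np.array([p[0],p[1],1.]); return o,d/np.linalg.norm(d)
def onz(c,p,z):
    o,d=ray(c,p); return o+d*(z-o[2])/d[2]
def proj(c,X):
    x=c['K']@(c['R']@np.asarray(X,float)+c['t']); return x[:2]/x[2]
def tri(c1,p1,c2,p2):
    o1,d1=ray(c1,p1);o2,d2=ray(c2,p2)
    A=np.stack([d1,-d2],1);s=np.linalg.lstsq(A,o2-o1,rcond=None)[0]
    a=o1+s[0]*d1;b=o2+s[1]*d2
    return (a+b)/2,np.linalg.norm(a-b)
def blobs(mask,amin=20):
    n,l,st,ce=cv2.connectedComponentsWithStats(mask.astype(np.uint8))
    return [(st[i].tolist(),ce[i].round(1).tolist()) for i in range(1,n) if st[i][4]>=amin]
def st():
    s=readout.read_state(); R=Rn.from_quat(s['eef_rot']).as_matrix()
    print('t %.2f'%s['time'],'pos',s['ee_pos'].round(4),'F',s['ft_force'].round(1),'M',s['torque'].round(2),'w %.4f'%s['width'],'x',R[:,0].round(3),'y',R[:,1].round(3)); return s,R
E
python3 - <<'E'
from h import *
for n in ['top','scene']:
    c=cam(n);im=c['pixels'];hsv=cv2.cvtColor(im,cv2.COLOR_BGR2HSV)
    y=cv2.inRange(hsv,(18,120,120),(35,255,255))>0
    b=cv2.inRange(hsv,(100,150,80),(125,255,255))>0
    print(n,'yellow',blobs(y));print('blue',blobs(b,60))
    x0,y0=(220,110) if n=='top' else (190,130)
    cv2.imwrite(f'pics/b_{n}.png',cv2.resize(im[y0:y0+180,x0:x0+220],None,fx=3.5,fy=3.3,interpolation=cv2.INTER_CUBIC))
    if n=='top':
        for nm,m,z in [('seat',y,.03),('cov',b,.022)]:
            big=max(blobs(m & (np.arange(640)[None,:]>150)),key=lambda q:q[0][4])
            x,yy,w,h,_=big[0]; mm=np.zeros(m.shape,np.uint8); mm[yy:yy+h,x:x+w]=m[yy:yy+h,x:x+w]
            pts=np.argwhere(mm)[:,::-1].astype(np.float32)
            box=cv2.boxPoints(cv2.minAreaRect(pts))
            P=np.array([onz(c,p,z) for p in box]); print(nm,P.round(4).tolist(),P.mean(0).round(4),np.linalg.norm(np.diff(P,axis=0),axis=1))
E
```

```text
top yellow [([91, 165, 22, 71, 254], [101.6, 200.7]), ([321, 238, 30, 36, 492], [335.7, 255.9])]
blue [([0, 174, 78, 103, 5070], [37.7, 227.4]), ([230, 207, 31, 36, 633], [246.1, 224.3])]
seat [[0.5027, 0.2414, 0.03], [0.5113, 0.1843, 0.03], [0.4362, 0.1731, 0.03], [0.4277, 0.23, 0.03]] [0.4695 0.2072 0.03  ] [0.05779325 0.07589717 0.05752614]
cov [[0.5777, 0.4485, 0.022], [0.5845, 0.3873, 0.022], [0.5088, 0.3782, 0.022], [0.5021, 0.4392, 0.022]] [0.5433 0.4133 0.022 ] [0.06162393 0.07623027 0.0613391 ]
scene yellow [([107, 132, 60, 30, 150], [135.3, 146.4]), ([269, 247, 44, 40, 702], [291.3, 266.9])]
blue [([71, 112, 18, 13, 61], [79.4, 117.6]), ([32, 125, 54, 43, 940], [61.0, 150.3]), ([228, 194, 19, 23, 145], [238.2, 204.3]), ([209, 201, 12, 15, 77], [216.1, 209.2])]
```

View pics/b_top.png

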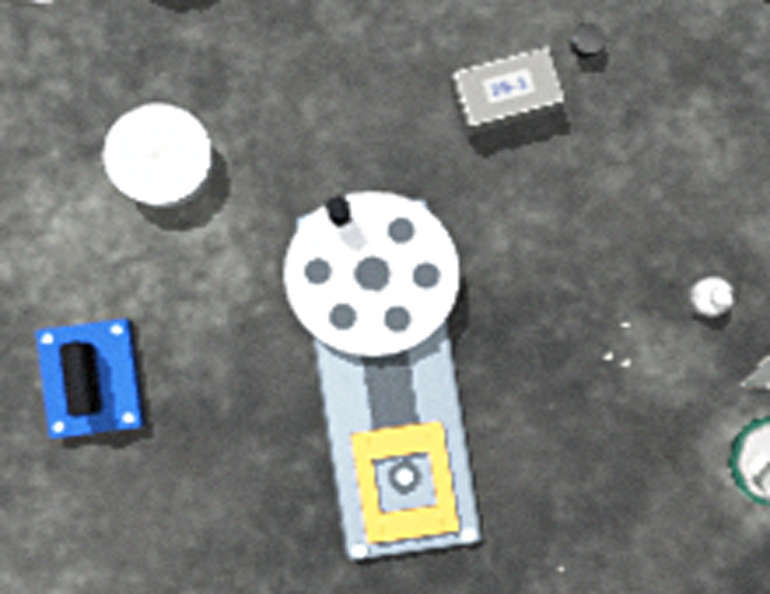

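View pics/b_scene.png

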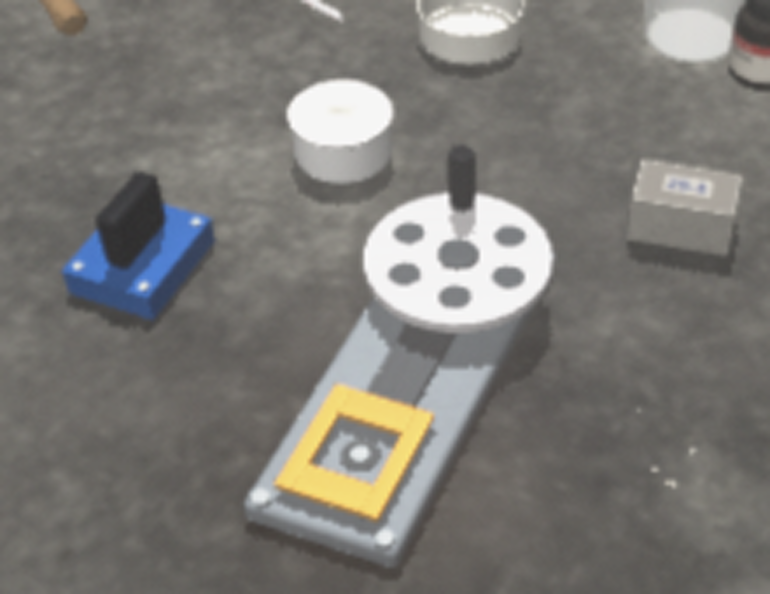

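```bash
python3 - <<'E'
from h import *
c=cam('top');im=c['pixels'];g=cv2.cvtColor(im,cv2.COLOR_BGR2GRAY)
s=cam('scene');
# wheel
m=(g>200).astype(np.uint8);m[:160]=0;m[225:]=0;m[:,:295]=0;m[:,360:]=0
pts=np.argwhere(m)[:,::-1].astype(np.float32); h=cv2.convexHull(pts)
e=cv2.fitEllipse(h);print('wheel',e)
W=onz(c,e[0],.046);print(W)
gs=cv2.cvtColor(s['pixels'],cv2.COLOR_BGR2GRAY)
ms=(gs>190).astype(np.uint8);ms[:,:285]=0;ms[:,355:]=0;ms[:185]=0;ms[235:]=0
k=blobs(ms,200);print(k)
e2=cv2.fitEllipse(cv2.convexHull(np.argwhere(ms)[:,::-1].astype(np.float32)));print(e2, onz(s,e2[0],.046),tri(c,e[0],s,e2[0]))
S=np.array([.4695,.2072,.03])
ang=np.arctan2(W[1]-S[1],W[0]-S[0]);print('yaw from seat-wheel',np.degrees(ang),'dist',np.linalg.norm((W-S)[:2]))
# handle dark
mh=(g<60)
print('dark top',[b for b in blobs(mh[160:225,295:360],8)])
mhs=(gs<70)
print('dark scene',[b for b in blobs(mhs[170:215,300:345],8)])
# pin
gp=g.copy()
print(g[248:262,326:345])
print(gs[258:278,282:304])
E
```

```text
wheel ((327.26629638671875, 199.5435028076172), (51.1671142578125, 66.55670928955078), 166.59591674804688)
[0.59668318 0.22373898 0.046     ]
[([294, 189, 54, 40, 1295], [320.1, 208.7])]
((315.7252502441406, 211.98785400390625), (43.390140533447266, 65.1770248413086), 64.83934783935547) [0.59547458 0.23033639 0.046     ] (array([0.5948182 , 0.22634355, 0.04916374]), np.float64(0.006158425335977423))
yaw from seat-wheel 7.409199761974534 dist 0.12825404169513677
dark top [([19, 10, 6, 8, 39], [21.3, 13.5]), ([53, 34, 6, 24, 72], [55.7, 45.7])]
dark scene [([20, 9, 5, 8, 15], [23.0, 11.9])]
[[241 242 241 220 176 145 147 156 163 138 134 133 144 145 146 169 234 242
  235]
 [135 146 141 144 154 146 147 162 194 116 126 165 221 225 219 218 230 236
  235]
 [166 131 147 173 220 225 208 166 125 120 121 139 196 218 225 216 217 227
  236]
 [214 166 219 221 221 199 138 125 132 155 134 121 142 183 217 213 207 207
  235]
 [236 177 226 221 207 153 125 147 214 243 212 147 125 157 217 216 206 202
  237]
 [234 171 221 222 199 130 132 206 255 255 255 244 128 128 181 216 205 212
  236]
 [233 158 220 219 
[... 1791 characters left out ...]
6 134 128 124 124 141 176 188
  206 213 215 217]
 [193 186 187 188 187 181 157 126 124 122 123 122 121 118 136 174 185 195
  211 215 216 217]
 [208 196 199 195 186 188 181 151 143 138 139 138 135 140 174 186 189 208
  213 215 217 217]
 [213 212 214 206 194 201 193 181 183 184 183 184 184 184 187 187 196 212
  215 217 217 217]
 [213 214 214 213 212 214 205 194 199 193 187 190 189 188 189 190 208 214
  215 217 217 212]
 [214 214 213 214 215 213 213 212 214 204 194 197 192 187 190 195 211 215
  216 217 216 190]
 [214 215 214 214 214 214 214 214 213 213 213 211 202 194 199 212 214 215
  217 217 210 149]
 [214 214 214 214 215 214 215 215 214 215 214 214 213 212 208 212 214 216
  217 215 180 126]]
```

```bash
python3 - <<'E'
from h import *
c=cam('top');s=cam('scene')
W=onz(c,(326.3,193),.046);print('W',W)
S=np.array([.4695,.2072,.03]);d=W-S
print(np.degrees(np.arctan2(d[1],d[0])),np.linalg.norm(d[:2]))
print('handle top',tri(c,(316.3,171.8),s,(323-.2,173.5)),onz(c,(316.3,172),.092))
P=tri(c,(335.2,254),s,(292.2,267.1));print('pin',P,onz(c,(335.2,254),.022),onz(s,(292.2,267.1),.022))
hs=cv2.cvtColor(s['pixels'],cv2.COLOR_BGR2HSV)
y=(cv2.inRange(hs,(18,120,120),(35,255,255))>0);y[:240]=0
pts=np.argwhere(y)[:,::-1].astype(np.float32)
h=cv2.convexHull(pts);q=cv2.approxPolyDP(h,4,True)[:,0];print(q)
Q=np.array([onz(s,p,.03) for p in q]);print(Q.round(4),Q.mean(0), [np.linalg.norm(Q[i]-Q[i-1]) for i in range(len(Q))])
# grip bar top in top view (dark) 
g=c['pixels'].max(2); b=g<60; print(blobs(b[205:245,228:262],10))
g2=s['pixels'].max(2); print(blobs((g2<60)[175:225,205:255],10))
st()
E
```

```text
W [0.61149668 0.22570175 0.046     ]
7.42365092951551 0.1431969677941
handle top (array([0.6536127 , 0.24675821, 0.09888827]), np.float64(0.00031581069400961575)) [0.65392391 0.24699291 0.092     ]
pin (array([0.47147929, 0.20824309, 0.02178394]), np.float64(0.0029373391826513656)) [0.47233922 0.20704502 0.022     ] [0.47054072 0.20937332 0.022     ]
[[312. 256.]
 [297. 286.]
 [269. 276.]
 [286. 247.]]
[[0.5062 0.1867 0.03  ]
 [0.4355 0.1763 0.03  ]
 [0.4284 0.2326 0.03  ]
 [0.5    0.2419 0.03  ]] [0.46754315 0.20937715 0.03      ] [np.float64(0.05548488313201423), np.float64(0.07148602080061724), np.float64(0.056685013984467125), np.float64(0.07213067928003582)]
[([10, 9, 11, 22, 186], [14.8, 19.2]), ([19, 25, 15, 15, 42], [27.8, 35.3]), ([10, 37, 8, 3, 12], [13.3, 38.2])]
[([14, 10, 17, 25, 226], [22.8, 23.2])]
t 0.45 pos [0.2438 0.5755 0.2225] F [-0.4  0.5 -0.4] M [ 0.03 -0.07 -0.02] w 0.0870 x [ 0.39   0.921 -0.   ] y [-0. -0. -1.]
```

Sizes and distances match: seat–wheel is 143 mm (145 expected) and handle radius 46 mm (45). I turn the tool so that its x lies along the jig's y, then go above the handle.

Request:
arm_command:
  targets:
    - [[0, 0, 0, 0, -6, 0], [0, 0, 0, 0, -6, 0], [0, 0, 0, 0, -6, 0], [0, 0, 0, 0, -6, 0], [0, 0, 0, 0, -6, 0], [0, 0, 0, 0, 0, 0]]
  hand: 1
  grip_force: 25

```text
time: 0.95
ee_pos: [0.2439, 0.5755, 0.2226]
eef_rot: [0.467, 0.531, -0.531, -0.467]
ft_force: [-0.1, 0.2, -0.6]
width: 0.0867
```

```bash
cat >> h.py <<'E'
def go(target):
    s,R=st(); d=R.T@(np.array(target)-s['ee_pos']); print('tool shift mm',(d*1e3).round(1), 'yaw x %.2f'%np.degrees(np.arctan2(R[1,0],R[0,0])))
E
python3 -c "
from h import *
go([.652,.246,.15])"
```

```text
t 0.95 pos [0.2439 0.5755 0.2226] F [-0.1  0.2 -0.6] M [-0.    0.04  0.02] w 0.0867 x [-0.127  0.992  0.   ] y [-0.  0. -1.]
tool shift mm [-378.8   72.5 -362.8] yaw x 97.32
```

Request:
arm_command:
  targets:
    - [[-0.0237, 0.004, -0.0227, 0, 0, 0], [-0.0237, 0.004, -0.0227, 0, 0, 0], [-0.0237, 0.004, -0.0227, 0, 0, 0], [-0.0237, 0.004, -0.0227, 0, 0, 0], [-0.0237, 0.004, -0.0227, 0, 0, 0], [-0.0237, 0.004, -0.0227, 0, 0, 0], [-0.0237, 0.004, -0.0227, 0, 0, 0], [-0.0237, 0.004, -0.0227, 0, 0, 0], [-0.0237, 0.004, -0.0227, 0, 0, 0], [-0.0237, 0.004, -0.0227, 0, 0, 0], [-0.0237, 0.004, -0.0227, 0, 0, 0], [-0.0237, 0.004, -0.0227, 0, 0, 0]]

```text
time: 1.95
ee_pos: [0.5502, 0.3255, 0.1745]
eef_rot: [0.469, 0.529, -0.529, -0.469]
ft_force: [0.2, 0.7, -0.6]
width: 0.0872
```

Request:
arm_command:
  targets:
    - [[-0.0237, 0.006, -0.0227, 0, 0, 0], [-0.0237, 0.006, -0.0227, 0, 0, 0], [-0.0237, 0.006, -0.0227, 0, 0, 0], [-0.0237, 0.006, -0.0227, 0, 0, 0], [0, 0, 0, 0, 0, 0], [0, 0, 0, 0, 0, 0]]

```text
time: 2.45
ee_pos: [0.6519, 0.241, 0.1496]
eef_rot: [-0.47, -0.527, 0.529, 0.47]
ft_force: [-0.5, -0.1, 0.2]
width: 0.0872
```

```bash
python3 -c "
from h import *
go([.652,.246,.15])
for n in ['wrist','scene','top']:
    c=cam(n);cv2.imwrite(f'pics/c_{n}.png',c['pixels'])
    print(n,proj(c,[.652,.246,.092]),proj(c,[.652,.246,.046]))
"
```

```text
t 2.45 pos [0.6519 0.241  0.1496] F [-0.5 -0.1  0.2] M [0.05 0.07 0.02] w 0.0872 x [-0.115  0.993 -0.001] y [-0.001 -0.001 -1.   ]
tool shift mm [ 4.9 -0.4 -0.7] yaw x 96.62
wrist [330.18152416 213.47606466] [329.0062301 197.9956118]
scene [322.66620534 176.5475738 ] [322.73382972 192.254002  ]
top [316.77459871 172.88576268] [317.06670227 175.25921198]
```

View pics/c_wrist.png

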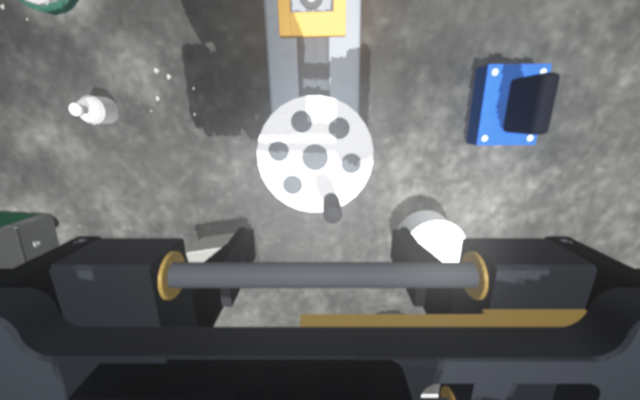

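Wrist view: the handle stands at (333,205), about centred between the fingers and within about 2 mm of the prediction. Tin and prism are below the fingertips. I descend and grip.

Request:
arm_command:
  targets:
    - [[0.006, 0.01, -0.001, 0, 0, 0], [0, 0.012, 0, 0, 0, 0], [0, 0.012, 0, 0, 0, 0], [0, 0.012, 0, 0, 0, 0], [0, 0.012, 0, 0, 0, 0], [0, 0.012, 0, 0, 0, 0], [0, 0.012, 0, 0, 0, 0], [0, 0.011, 0, 0, 0, 0], [0, 0, 0, 0, 0, 0]]

```text
time: 3.35
ee_pos: [0.6496, 0.249, 0.0543]
eef_rot: [-0.468, -0.528, 0.531, 0.469]
ft_force: [0.4, -0.2, -0.9]
width: 0.0873
```

Request:
arm_command:
  targets:
    - [[0, 0, 0, 0, 0, 0], [0, 0, 0, 0, 0, 0], [0, 0, 0, 0, 0, 0], [0, 0, 0, 0, 0, 0], [0, 0, 0, 0, 0, 0], [0, 0, 0, 0, 0, 0], [0, 0, 0, 0, 0, 0], [0, 0, 0, 0, 0, 0]]
  hand: 0
  grip_force: 25

```text
time: 4.02
ee_pos: [0.651, 0.2497, 0.0576]
eef_rot: [0.468, 0.53, -0.53, -0.468]
ft_force: [-0.7, 0.4, 0.0]
width: 0.041
```

```bash
python3 -c "
from h import *
st()
for n in ['wrist','scene']:
    c=cam(n);cv2.imwrite(f'pics/d_{n}.png',c['pixels'])
"
```

```text
t 4.02 pos [0.651  0.2497 0.0576] F [-0.7  0.4  0. ] M [ 0.05  0.06 -0.02] w 0.0410 x [-0.122  0.992  0.   ] y [ 0.  0. -1.]
```

View pics/d_wrist.png

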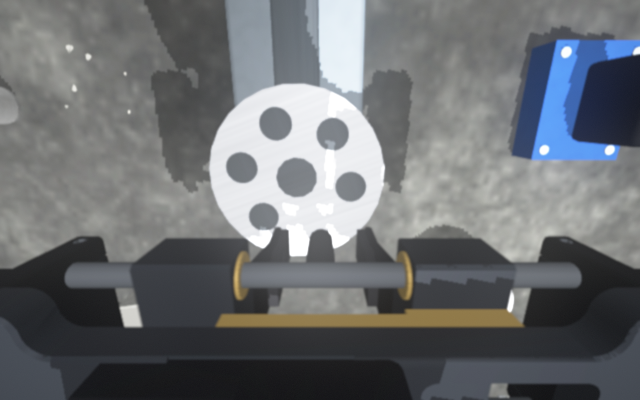

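The fingers are still closing (41 mm), with the handle between them at (320,240). I keep closing.

Request:
arm_command:
  targets:
    - [[0, 0, 0, 0, 0, 0], [0, 0, 0, 0, 0, 0], [0, 0, 0, 0, 0, 0], [0, 0, 0, 0, 0, 0], [0, 0, 0, 0, 0, 0], [0, 0, 0, 0, 0, 0]]

```text
time: 4.62
ee_pos: [0.651, 0.2495, 0.0575]
eef_rot: [-0.468, -0.53, 0.53, 0.468]
ft_force: [-0.5, -1.4, 0.9]
width: 0.0159
```

```bash
cat > circ.py <<'E'
from h import *
# rows for clockwise circle
W=np.array([.6115,.2257])
s,R=st()
p=s['ee_pos'][:2]-W; a=np.degrees(np.arctan2(p[1],p[0])); print('angle',a,'radius',np.linalg.norm(p))
E
python3 circ.py; python3 -c "
from h import *
c=cam('wrist');cv2.imwrite('pics/e_wrist.png',c['pixels'])"
```

```text
t 4.62 pos [0.651  0.2495 0.0575] F [-0.5 -1.4  0.9] M [-0.23  0.11  0.02] w 0.0159 x [-0.122  0.992 -0.   ] y [-0. -0. -1.]
angle 31.020480019560527 radius 0.04610184425633971
```

View pics/e_wrist.png

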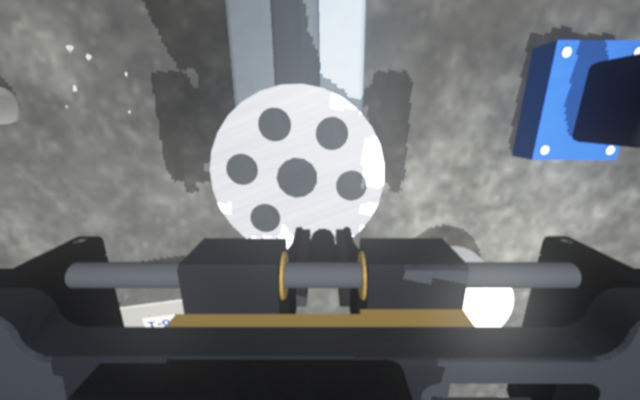

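```bash
python3 -c "
from h import *
c=cam('wrist');W=onz(c,(297,177),.046);print(W)
l,rr=onz(c,(210,166),.046),onz(c,(385,170),.046);print(l,rr,np.linalg.norm(l-rr))
s,R=st();d=W-s['ee_pos'];print('centre rel tool',(R.T@d*1e3).round(1),np.hypot(*d[:2]), np.degrees(np.arctan2(-d[1],-d[0])))
"
```

```text
[0.61324495 0.22702621 0.046     ]
[0.61293235 0.17204141 0.046     ] [0.60193661 0.28175787 0.046     ] 0.11026608427095601
t 4.72 pos [0.651  0.2495 0.0575] F [-1.5 -1.6  1.5] M [-0.32  0.1   0.01] w 0.0157 x [-0.122  0.992 -0.   ] y [-0. -0. -1.]
centre rel tool [-17.7  11.5  40.2] 0.04393521580248748 30.742238281471497
```

```bash
python3 -c "
import numpy as np
p=24-10.*np.arange(41);q=np.radians(p)
x=45*np.sin(q);z=-45*np.cos(q)
for k in range(40):print(int(p[k]),int(p[k+1]),round(x[k+1]-x[k],1),round(z[k+1]-z[k],1))
"
```

```text
24 14 -7.4 -2.6
14 4 -7.7 -1.2
4 -6 -7.8 0.1
-6 -16 -7.7 1.5
-16 -26 -7.3 2.8
-26 -36 -6.7 4.0
-36 -46 -5.9 5.1
-46 -56 -4.9 6.1
-56 -66 -3.8 6.9
-66 -76 -2.6 7.4
-76 -86 -1.2 7.7
-86 -96 0.1 7.8
-96 -106 1.5 7.7
-106 -116 2.8 7.3
-116 -126 4.0 6.7
-126 -136 5.1 5.9
-136 -146 6.1 4.9
-146 -156 6.9 3.8
-156 -166 7.4 2.6
-166 -176 7.7 1.2
-176 -186 7.8 -0.1
-186 -196 7.7 -1.5
-196 -206 7.3 -2.8
-206 -216 6.7 -4.0
-216 -226 5.9 -5.1
-226 -236 4.9 -6.1
-236 -246 3.8 -6.9
-246 -256 2.6 -7.4
-256 -266 1.2 -7.7
-266 -276 -0.1 -7.8
-276 -286 -1.5 -7.7
-286 -296 -2.8 -7.3
-296 -306 -4.0 -6.7
-306 -316 -5.1 -5.9
-316 -326 -6.1 -4.9
-326 -336 -6.9 -3.8
-336 -346 -7.4 -2.6
-346 -356 -7.7 -1.2
-356 -366 -7.8 0.1
-366 -376 -7.7 1.5
```

Request:
arm_command:
  targets:
    - [[-0.0074, 0, -0.0026, 0, 0, 0], [-0.0077, 0, -0.0012, 0, 0, 0], [-0.0078, 0, 0.0001, 0, 0, 0], [-0.0077, 0, 0.0015, 0, 0, 0], [0, 0, 0, 0, 0, 0]]

```text
time: 5.13
ee_pos: [0.6558, 0.2197, 0.0575]
eef_rot: [-0.467, -0.53, 0.53, 0.469]
ft_force: [-5.7, 1.9, 2.8]
width: 0.0159
```

```bash
python3 circ.py
```

```text
t 5.13 pos [0.6558 0.2197 0.0575] F [-5.7  1.9  2.8] M [0.41 1.17 0.04] w 0.0159 x [-0.123  0.992  0.002] y [-0.003  0.002 -1.   ]
angle -7.697191392803139 radius 0.04472159192867941
```

Turning works with small forces. I continue.

Request:
arm_command:
  targets:
    - [[-0.0073, 0, 0.0028, 0, 0, 0], [-0.0067, 0, 0.004, 0, 0, 0], [-0.0059, 0, 0.0051, 0, 0, 0], [-0.0049, 0, 0.0061, 0, 0, 0], [-0.0038, 0, 0.0069, 0, 0, 0], [-0.0026, 0, 0.0074, 0, 0, 0], [-0.0012, 0, 0.0077, 0, 0, 0], [0.0001, 0, 0.0078, 0, 0, 0]]

```text
time: 5.8
ee_pos: [0.6141, 0.183, 0.0577]
eef_rot: [0.468, 0.531, -0.529, -0.468]
ft_force: [4.4, 6.4, -4.4]
width: 0.0158
```

```bash
python3 circ.py
```

```text
t 5.80 pos [0.6141 0.183  0.0577] F [ 4.4  6.4 -4.4] M [ 1.5  -1.01  0.04] w 0.0158 x [-0.123  0.992  0.002] y [ 0.002  0.003 -1.   ]
angle -86.56837470568011 radius 0.04277606624653868
```

Request:
arm_command:
  targets:
    - [[0.0015, 0, 0.0077, 0, 0, 0], [0.0028, 0, 0.0073, 0, 0, 0], [0.004, 0, 0.0067, 0, 0, 0], [0.0051, 0, 0.0059, 0, 0, 0], [0.0061, 0, 0.0049, 0, 0, 0], [0.0069, 0, 0.0038, 0, 0, 0], [0.0074, 0, 0.0026, 0, 0, 0], [0.0077, 0, 0.0012, 0, 0, 0], [0.0078, 0, -0.0001, 0, 0, 0]]

```text
time: 6.55
ee_pos: [0.5666, 0.2234, 0.0575]
eef_rot: [-0.469, -0.528, 0.531, 0.469]
ft_force: [-9.6, -6.9, 8.8]
width: 0.016
```

```bash
python3 circ.py
```

```text
t 6.55 pos [0.5666 0.2234 0.0575] F [-9.6 -6.9  8.8] M [-1.39  1.94 -0.02] w 0.0160 x [-0.121  0.993 -0.002] y [-0.003 -0.003 -1.   ]
angle -177.04761111930065 radius 0.04491223840004907
```

Request:
arm_command:
  targets:
    - [[0.0077, 0, -0.0015, 0, 0, 0], [0.0073, 0, -0.0028, 0, 0, 0], [0.0067, 0, -0.004, 0, 0, 0], [0.0059, 0, -0.0051, 0, 0, 0], [0.0049, 0, -0.0061, 0, 0, 0], [0.0038, 0, -0.0069, 0, 0, 0], [0.0026, 0, -0.0074, 0, 0, 0], [0.0012, 0, -0.0077, 0, 0, 0], [-0.0001, 0, -0.0078, 0, 0, 0]]

```text
time: 7.3
ee_pos: [0.6109, 0.2731, 0.0576]
eef_rot: [-0.467, -0.53, 0.53, 0.469]
ft_force: [-5.9, 1.2, 2.5]
width: 0.016
```

```bash
python3 circ.py
```

```text
t 7.30 pos [0.6109 0.2731 0.0576] F [-5.9  1.2  2.5] M [ 0.18  1.17 -0.02] w 0.0160 x [-0.124  0.992  0.002] y [-0.002  0.002 -1.   ]
angle 90.70037975021798 radius 0.04735705046746177
```

Request:
arm_command:
  targets:
    - [[-0.0015, 0, -0.0077, 0, 0, 0], [-0.0028, 0, -0.0073, 0, 0, 0], [-0.004, 0, -0.0067, 0, 0, 0], [-0.0051, 0, -0.0059, 0, 0, 0], [-0.0061, 0, -0.0049, 0, 0, 0], [-0.0069, 0, -0.0038, 0, 0, 0], [-0.0074, 0, -0.0026, 0, 0, 0], [0, 0, 0, 0, 0, 0]]

```text
time: 7.97
ee_pos: [0.6543, 0.2417, 0.0576]
eef_rot: [-0.468, -0.529, 0.53, 0.469]
ft_force: [-5.3, -1.3, 3.4]
width: 0.0161
```

```bash
python3 circ.py
```

```text
t 7.97 pos [0.6543 0.2417 0.0576] F [-5.3 -1.3  3.4] M [-0.09  1.14  0.01] w 0.0161 x [-0.122  0.993  0.001] y [-0.002  0.    -1.   ]
angle 20.448791503666254 radius 0.04567639668864087
```

Request:
arm_command:
  targets:
    - [[-0.0039, 0, -0.0007, 0, 0, 0], [-0.0039, 0, -0.0005, 0, 0, 0], [0, 0, 0, 0, 0, 0]]

```text
time: 8.22
ee_pos: [0.6558, 0.2356, 0.0576]
eef_rot: [-0.467, -0.53, 0.53, 0.469]
ft_force: [-6.0, 1.3, 3.7]
width: 0.0158
```

```bash
python3 circ.py
```

```text
t 8.22 pos [0.6558 0.2356 0.0576] F [-6.   1.3  3.7] M [ 0.27  1.26 -0.02] w 0.0158 x [-0.123  0.992  0.002] y [-0.002  0.001 -1.   ]
angle 12.533883480672934 radius 0.0454085096707464
```

Request:
arm_command:
  targets:
    - [[-0.003, 0, 0, 0, 0, 0], [0, 0, 0, 0, 0, 0]]

```text
time: 8.38
ee_pos: [0.6561, 0.2339, 0.0576]
eef_rot: [0.467, 0.53, -0.53, -0.469]
ft_force: [-5.0, 4.1, 2.0]
width: 0.0161
```

```bash
python3 circ.py
```

```text
t 8.38 pos [0.6561 0.2339 0.0576] F [-5.   4.1  2. ] M [0.93 1.08 0.01] w 0.0161 x [-0.124  0.992  0.003] y [-0.002  0.003 -1.   ]
angle 10.41335251364309 radius 0.045304201793733394
```

Request:
arm_command:
  targets:
    - [[-0.003, 0, 0, 0, 0, 0], [0, 0, 0, 0, 0, 0]]

```text
time: 8.55
ee_pos: [0.6561, 0.2337, 0.0577]
eef_rot: [0.466, 0.532, -0.529, -0.469]
ft_force: [-3.6, 10.9, 0.8]
width: 0.0162
```

Request:
arm_command:
  targets:
    - [[-0.003, 0, 0, 0, 0, 0], [0, 0, 0, 0, 0, 0]]

```text
time: 8.72
ee_pos: [0.656, 0.2335, 0.0577]
eef_rot: [0.465, 0.533, -0.529, -0.469]
ft_force: [-3.7, 17.2, -1.1]
width: 0.0162
```

```bash
python3 circ.py
```

```text
t 8.72 pos [0.656  0.2335 0.0577] F [-3.7 17.2 -1.1] M [3.9  0.78 0.05] w 0.0162 x [-0.128  0.992  0.009] y [-0.001  0.009 -1.   ]
angle 9.972236317454502 radius 0.045216795783221346
```

The handle stopped at about 10° while the push rose to 17 N, so it is at the stop. I relieve the preload, open and lift.

Request:
arm_command:
  targets:
    - [[0.005, 0, 0, 0, 0, 0], [0, 0, 0, 0, 0, 0]]

```text
time: 8.88
ee_pos: [0.6561, 0.2339, 0.0577]
eef_rot: [0.467, 0.531, -0.53, -0.469]
ft_force: [-5.2, 4.2, 2.7]
width: 0.0157
```

Request:
arm_command:
  targets:
    - [[0, 0, 0, 0, 0, 0], [0, 0, 0, 0, 0, 0], [0, 0, 0, 0, 0, 0], [0, 0, 0, 0, 0, 0], [0, 0, 0, 0, 0, 0], [0, 0, 0, 0, 0, 0], [0, 0, 0, 0, 0, 0], [0, 0, 0, 0, 0, 0]]
  hand: 1

```text
time: 9.55
ee_pos: [0.6572, 0.231, 0.0575]
eef_rot: [-0.468, -0.53, 0.53, 0.468]
ft_force: [-0.4, 0.1, -0.2]
width: 0.0614
```

Request:
arm_command:
  targets:
    - [[0, -0.02, 0, 0, 0, 0], [0, -0.02, 0, 0, 0, 0], [0, -0.02, 0, 0, 0, 0], [0, -0.02, 0, 0, 0, 0], [0, -0.02, 0, 0, 0, 0], [0, 0, 0, 0, 0, 0]]

```text
time: 10.05
ee_pos: [0.6591, 0.2318, 0.1625]
eef_rot: [0.469, 0.532, -0.528, -0.467]
ft_force: [1.2, 0.8, -0.0]
width: 0.0865
```

```bash
python3 -c "
from h import *
go([.5433,.4133,.16])
for n in ['wrist','scene','top']:
    c=cam(n);im=c['pixels'];cv2.imwrite(f'pics/f_{n}.png',im)
    if n=='scene':cv2.imwrite('pics/f_s2.png',cv2.resize(im[160:310,230:370],None,fx=4,fy=4,interpolation=cv2.INTER_CUBIC))
"
```

```text
t 10.05 pos [0.6591 0.2318 0.1625] F [ 1.2  0.8 -0. ] M [ 0.07 -0.04 -0.01] w 0.0865 x [-0.122  0.992  0.002] y [ 0.006  0.003 -1.   ]
tool shift mm [194.3   2.3  92.7] yaw x 97.03
```

View pics/f_s2.png

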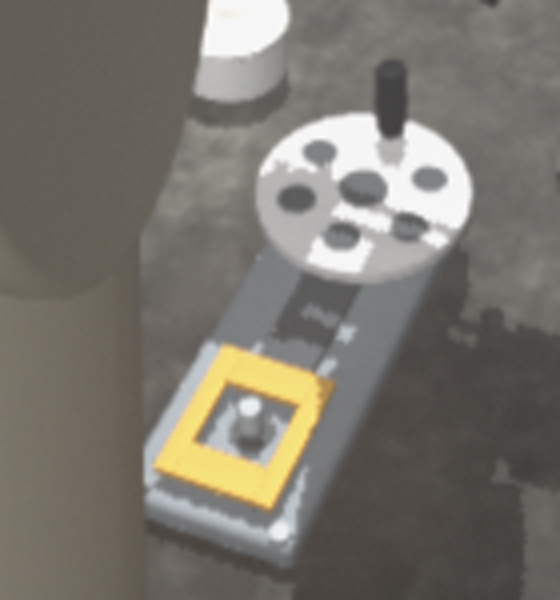

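View pics/f_wrist.png

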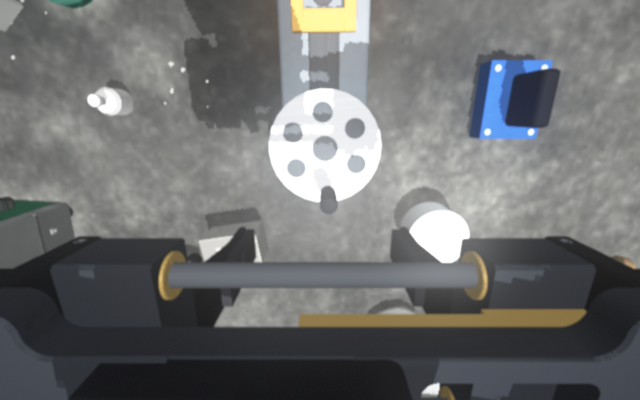

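The pin is up in the seat (scene 292,261.5) and the handle points along the jig axis. Next I refine the pin and cover positions and move above the cover.

```bash
python3 -c "
from h import *
c=cam('top');s=cam('scene');w=cam('wrist')
print('pin scene z.04',onz(s,(292.2,261.5),.040))
print(proj(c,[.5433,.4133,.066]),proj(c,[.5433,.4133,.022]),proj(w,[.5433,.4133,.066]))
wi=cv2.cvtColor(w['pixels'],cv2.COLOR_BGR2HSV)
b=cv2.inRange(wi,(100,120,60),(125,255,255));print(blobs(b>0,50))
bb=blobs(c['pixels'].max(2)[205:245,228:262]<45,10);print(bb)
cv2.imwrite('pics/g_top.png',cv2.resize(c['pixels'][120:280,220:380],None,fx=3.7,fy=3.7))
for p in [(497,62),(546,63),(487,132),(531,131)]: print(p,onz(w,p,.022))
"
```

```text
pin scene z.04 [0.47102462 0.20853519 0.04      ]
[241.24391999 224.64421394] [245.17166355 224.37101335] [551.40712603 101.08889551]
[([478, 63, 79, 80, 3242], [505.1, 100.9])]
[([10, 9, 11, 22, 168], [14.9, 19.3]), ([23, 36, 7, 4, 12], [25.9, 37.7])]
(497, 62) [0.50876849 0.38191191 0.022     ]
(546, 63) [0.50376531 0.42944922 0.022     ]
(487, 132) [0.57434856 0.39129135 0.022     ]
(531, 131) [0.5677537  0.43627781 0.022     ]
```

View pics/g_top.png

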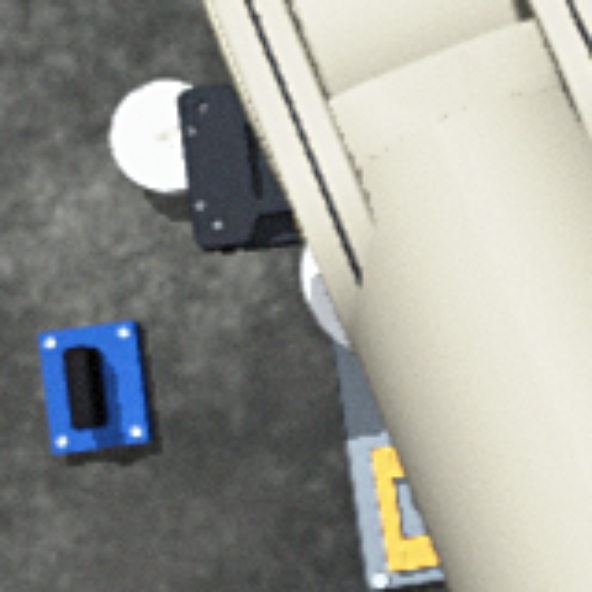

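Request:
arm_command:
  targets:
    - [[0.0323, 0.003, 0.0155, 0, 0, 0], [0.0323, 0.003, 0.0155, 0, 0, 0], [0.0323, 0.003, 0.0155, 0, 0, 0], [0.0323, 0.003, 0.0155, 0, 0, 0], [0.0323, 0.003, 0.0155, 0, 0, 0], [0.0323, 0.003, 0.0155, 0, 0, 0], [0, 0, 0, 0, 0, 0], [0, 0, 0, 0, 0, 0]]

```text
time: 11.02
ee_pos: [0.5385, 0.4147, 0.1383]
eef_rot: [-0.466, -0.53, 0.531, 0.468]
ft_force: [0.5, -0.6, 0.2]
width: 0.0871
```

```bash
python3 -c "
from h import *
go([.5433,.4133,.03])
w=cam('wrist');cv2.imwrite('pics/h_wrist.png',w['pixels'])
t=cam('top');cv2.imwrite('pics/h_top.png',t['pixels'])
for z in (.066,.022):print(proj(w,[.5433,.4133,z]))
g=t['pixels'];
hsv=cv2.cvtColor(g,cv2.COLOR_BGR2HSV);y=cv2.inRange(hsv,(18,120,120),(35,255,255))>0
print(blobs(y)); print(cv2.cvtColor(g,cv2.COLOR_BGR2GRAY)[246:264,326:346])
"
```

```text
t 11.02 pos [0.5385 0.4147 0.1383] F [ 0.5 -0.6  0.2] M [-0.02 -0.02 -0.  ] w 0.0871 x [-0.128  0.992  0.   ] y [-0.002 -0.    -1.   ]
tool shift mm [ -2.  108.3  -4.8] yaw x 97.33
[321.85952882 212.21322467]
[321.93255065 198.3256211 ]
[([91, 165, 22, 71, 241], [101.5, 200.5]), ([321, 238, 30, 36, 552], [335.5, 255.7])]
[[230 231 232 233 233 233 233 235 233 230 230 230 231 235 239 234 228 233
  231 230]
 [235 234 233 233 230 231 233 237 231 213 192 144 118 119 135 139 197 233
  231 232]
 [238 240 234 212 168 140 137 146 147 127 125 125 138 133 136 158 228 236
  231 231]
 [129 129 135 127 137 139 137 152 177 111 119 155 213 215 207 209 221 231
  230 231]
 [151 120 134 163 210 216 196 159 121 113 115 136 191 209 212 204 207 215
  230 231]
 [205 154 209 213 209 189 140 113 113 117 113 114 136 170 210 205 195 198
  232 232]
 [234 161 213 214 197 142 116 124 143 148 136 113 112 140 203 207 193 192
  235 231]
 [231 161 209 211 199 127 106 150 235 255 254 185 118 120 170 206 195 200
  230 231]
 [230 144 206 214 197 134 114 185 255 255 255 253 125 119 161 200 205 220
  232 230]
 [221 139 208 213 198 131 110 192 255 254 255 254 136 128 185 207 205 217
  225 231]
 [226 158 197 215 205 155 107 170 254 255 255 238  84 102 181 205 204 214
  226 229]
 [228 173 157 213 218 198 125 111 146 196 202  99  75 143 213 212 213 204
  211 231]
 [232 206 158 209 210 212 193 136 110 108  81  77  98 155 212 212 207 196
  194 231]
 [233 233 156 205 209 214 209 192 137 119 115 118 126 164 211 211 209 191
  183 232]
 [232 232 153 203 206 212 210 212 209 206 196 144 161 204 211 209 206 199
  207 234]
 [233 231 141 206 212 207 207 207 208 208 206 205 209 210 203 201 208 207
  227 237]
 [230 221 140 201 206 202 198 203 202 203 203 205 205 205 200 199 195 197
  221 232]
 [232 224 157 195 204 205 202 201 192 188 195 198 201 206 203 188 162 180
  197 223]]
```

View pics/h_wrist.png

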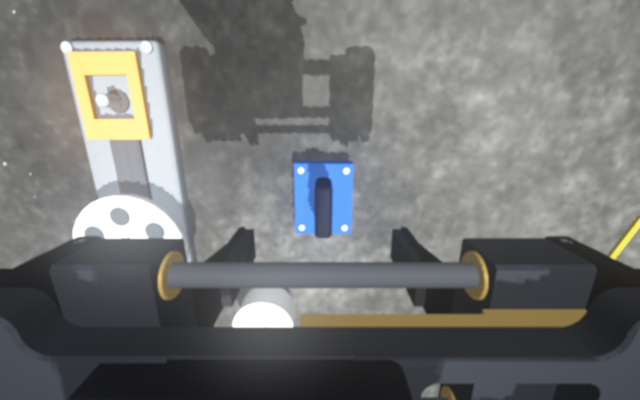

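View pics/h_top.png

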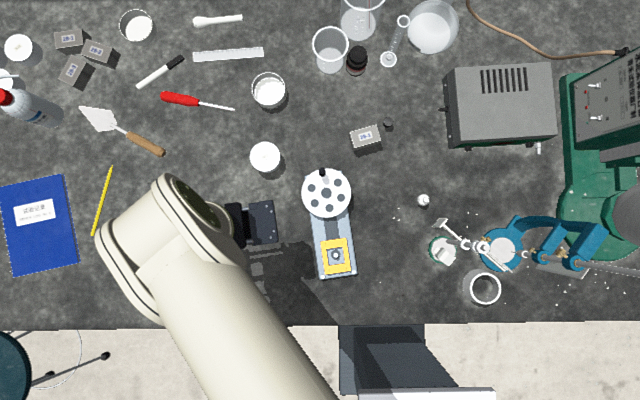

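Wrist view: the cover at (323,197) is straight below, with the bar at (323,208) and the seat and pin at (103,97). I refine the yaw and pin position before gripping.

```bash
python3 -c "
from h import *
s,R=st()
w=cam('wrist');t=cam('top')
hsv=cv2.cvtColor(w['pixels'],cv2.COLOR_BGR2HSV)
b=(cv2.inRange(hsv,(100,120,60),(125,255,255))>0);b[240:]=0
pts=np.argwhere(b)[:,::-1]
P=np.array([onz(w,p,.022)[:2] for p in pts])*1000
rc=cv2.minAreaRect(P.astype(np.float32));print('cover',rc)
y=(cv2.inRange(hsv,(18,120,120),(35,255,255))>0);y[200:]=0
P=np.array([onz(w,p,.030)[:2] for p in np.argwhere(y)[:,::-1]])*1000
rc=cv2.minAreaRect(P.astype(np.float32));print('seat wrist',rc)
hs=cv2.cvtColor(t['pixels'],cv2.COLOR_BGR2HSV)
y=(cv2.inRange(hs,(18,120,120),(35,255,255))>0);y[:,:300]=0
P=np.array([onz(t,p,.030)[:2] for p in np.argwhere(y)[:,::-1]])*1000
rc=cv2.minAreaRect(P.astype(np.float32));print('seat top',rc)
print('pin top',onz(t,(335.5,254.7),.04),'pin wrist',onz(w,(101.5,100),.04))
wp=w['pixels'];cv2.imwrite('pics/i.png',cv2.resize(wp[30:150,50:180],None,fx=5,fy=5))
"
```

```text
t 11.12 pos [0.5415 0.411  0.1389] F [ 0.4 -0.   0. ] M [ 0.03 -0.02  0.04] w 0.0868 x [-0.122  0.993 -0.001] y [-0.    -0.001 -1.   ]
cover ((542.8956298828125, 414.2922668457031), (78.13341522216797, 60.42953109741211), 6.609671592712402)
seat wrist ((467.5744934082031, 213.44265747070312), (69.38013458251953, 50.46746826171875), 7.28477668762207)
seat top ((469.548095703125, 206.74368286132812), (75.8319320678711, 58.22902297973633), 7.782145023345947)
pin top [0.4723559  0.20694998 0.04      ] pin wrist [0.4752006  0.20400524 0.04      ]
```

View pics/i.png

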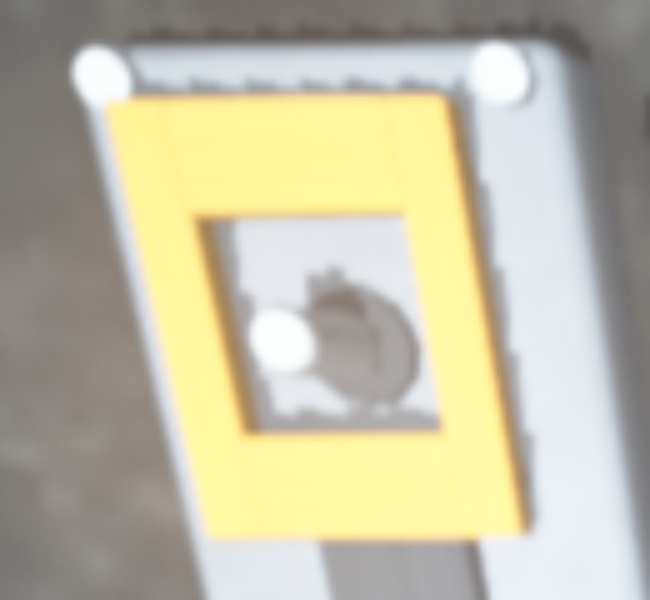

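```bash
python3 -c "
from h import *
go([.543,.414,.029])
w=cam('wrist');print('pin wrist',onz(w,(106.6,98),.04))
go([.543,.414,.029])
"
```

```text
t 11.22 pos [0.5422 0.4104 0.1393] F [ 0.6 -0.2  0. ] M [0.03 0.01 0.02] w 0.0867 x [-0.12   0.993 -0.001] y [ 0.    -0.001 -1.   ]
tool shift mm [  3.6 110.3  -1.2] yaw x 96.90
pin wrist [0.47341871 0.20796072 0.04      ]
t 11.27 pos [0.5422 0.4105 0.1395] F [-0.  -0.5  0.3] M [0.05 0.03 0.02] w 0.0870 x [-0.12   0.993 -0.001] y [ 0.    -0.001 -1.   ]
tool shift mm [  3.4 110.5  -1.1] yaw x 96.90
```

Request:
arm_command:
  targets:
    - [[0.0035, 0.016, -0.001, 0, 0, 0], [0, 0.016, 0, 0, 0, 0], [0, 0.016, 0, 0, 0, 0], [0, 0.016, 0, 0, 0, 0], [0, 0.016, 0, 0, 0, 0], [0, 0.014, 0, 0, 0, 0], [0, 0.01, 0, 0, 0, 0], [0, 0.006, 0, 0, 0, 0], [0, 0, 0, 0, 0, 0]]

```text
time: 12.02
ee_pos: [0.5413, 0.415, 0.0282]
eef_rot: [-0.468, -0.529, 0.53, 0.469]
ft_force: [0.1, -0.3, -0.8]
width: 0.0867
```

Request:
arm_command:
  targets:
    - [[0, 0, 0, 0, 0, 0], [0, 0, 0, 0, 0, 0], [0, 0, 0, 0, 0, 0], [0, 0, 0, 0, 0, 0], [0, 0, 0, 0, 0, 0], [0, 0, 0, 0, 0, 0], [0, 0, 0, 0, 0, 0], [0, 0, 0, 0, 0, 0], [0, 0, 0, 0, 0, 0], [0, 0, 0, 0, 0, 0], [0, 0, 0, 0, 0, 0], [0, 0, 0, 0, 0, 0]]
  hand: 0
  grip_force: 45

```text
time: 13.02
ee_pos: [0.5416, 0.4158, 0.0296]
eef_rot: [0.468, 0.53, -0.53, -0.468]
ft_force: [-0.4, 0.9, -1.9]
width: 0.0159
```

```bash
python3 -c "
from h import *
st()
w=cam('wrist');cv2.imwrite('pics/j.png',w['pixels'])
"
```

```text
t 13.02 pos [0.5416 0.4158 0.0296] F [-0.4  0.9 -1.9] M [0.33 0.   0.01] w 0.0159 x [-0.122  0.992  0.   ] y [-0.  0. -1.]
```

View pics/j.png

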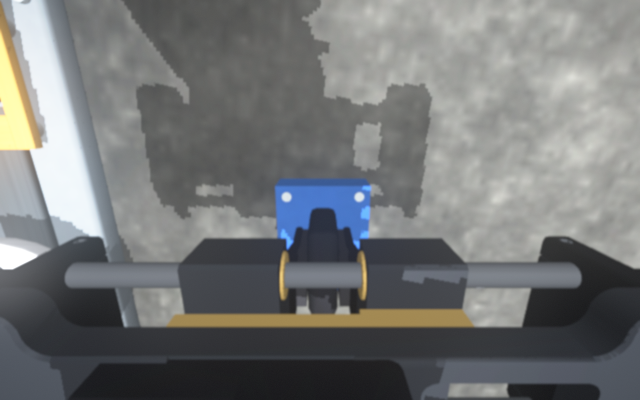

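```bash
python3 -c "
from h import *
s,R=st()
w=cam('wrist')
for col in (290,322,355):
    col_=cv2.cvtColor(w['pixels'],cv2.COLOR_BGR2HSV)[170:200,col]
    print(col,[(170+i,int(v[2])) for i,v in enumerate(col_)])
for p in [(277,186),(322,186),(369,186),(277,180),(369,180)]:
  for z in (.022,0):
    print(p,z,(R.T@(onz(w,p,z)-s['ee_pos'])*1e3).round(1))
"
```

```text
t 13.07 pos [0.5416 0.4158 0.0296] F [-0.4  0.5  0. ] M [0.07 0.06 0.02] w 0.0155 x [-0.123  0.992  0.   ] y [ 0.  0. -1.]
290 [(170, 101), (171, 101), (172, 101), (173, 101), (174, 100), (175, 100), (176, 101), (177, 109), (178, 125), (179, 141), (180, 149), (181, 149), (182, 150), (183, 150), (184, 152), (185, 165), (186, 187), (187, 201), (188, 205), (189, 205), (190, 204), (191, 204), (192, 204), (193, 209), (194, 219), (195, 227), (196, 230), (197, 231), (198, 229), (199, 224)]
322 [(170, 99), (171, 100), (172, 102), (173, 103), (174, 103), (175, 103), (176, 103), (177, 109), (178, 124), (179, 140), (180, 146), (181, 148), (182, 149), (183, 148), (184, 150), (185, 164), (186, 185), (187, 200), (188, 203), (189, 204), (190, 204), (191, 203), (192, 203), (193, 204), (194, 205), (195, 205), (196, 205), (197, 204), (198, 205), (199, 205)]
355 [(170, 102), (171, 104), (172, 104), (173, 103), (174, 102), (175, 102), (176, 103), (177, 108), (178, 124), (179, 139), (180, 145), (181, 146), (182, 145), (183, 144), (184, 148), (185, 161), (186, 182), (187, 197), (188, 200), (189, 200), (190, 199), (191, 198), (192, 196), (193, 200), (194, 212), (195, 222), (196, 227), (197, 228), (198, 227), (199, 223)]
(277, 186) 0.022 [-30.    7.5  35.3]
(277, 186) 0 [-33.7  29.5  29.9]
(322, 186) 0.022 [-1.8  7.6 35.3]
(322, 186) 0 [-1.8 29.6 29.9]
(369, 186) 0.022 [27.7  7.6 35.3]
(369, 186) 0 [31.5 29.6 29.9]
(277, 180) 0.022 [-29.8   7.5  39.2]
(277, 180) 0 [-33.5  29.5  34.2]
(369, 180) 0.022 [27.6  7.6 39.2]
(369, 180) 0 [31.3 29.6 34.2]
```

Held: 15.9 mm width, and the cover's edge is parallel to the tool and about 2 mm off centre along the bar. I lift, then carry it over the pin.

Request:
arm_command:
  targets:
    - [[0, -0.006, 0, 0, 0, 0], [0, -0.01, 0, 0, 0, 0], [0, -0.015, 0, 0, 0, 0], [0, -0.02, 0, 0, 0, 0], [0, -0.015, 0, 0, 0, 0], [0, -0.006, 0, 0, 0, 0], [0, 0, 0, 0, 0, 0], [0, 0, 0, 0, 0, 0]]

```text
time: 13.78
ee_pos: [0.5415, 0.4156, 0.1014]
eef_rot: [0.468, 0.53, -0.53, -0.468]
ft_force: [-0.7, 0.3, -3.7]
width: 0.0154
```

```bash
python3 -c "
from h import *
go([.470,.2076,.09])
w=cam('wrist');cv2.imwrite('pics/k.png',w['pixels'])
"
```

```text
t 13.78 pos [0.5415 0.4156 0.1014] F [-0.7  0.3 -3.7] M [-0.   -0.01  0.01] w 0.0154 x [-0.122  0.992  0.   ] y [-0.  0. -1.]
tool shift mm [-197.7   11.4   96.5] yaw x 97.03
```

View pics/k.png

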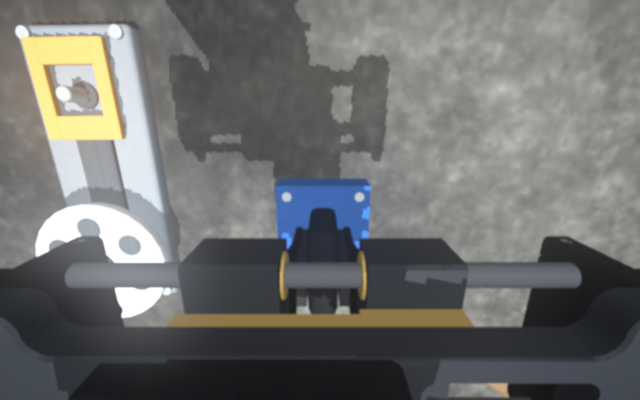

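Request:
arm_command:
  targets:
    - [[-0.012, 0, 0.006, 0, -0.2, 0], [-0.02, 0, 0.01, 0, -0.2, 0], [-0.02, 0, 0.01, 0, -0.2, 0], [-0.02, 0, 0.01, 0, -0.2, 0], [-0.02, 0, 0.01, 0, 0, 0], [-0.02, 0, 0.01, 0, 0, 0], [-0.02, 0, 0.01, 0, 0, 0], [-0.02, 0, 0.01, 0, 0, 0], [-0.02, 0, 0.01, 0, 0, 0], [-0.018, 0, 0.008, 0, 0, 0], [-0.0075, 0, 0.004, 0, 0, 0], [0, 0, 0, 0, 0, 0]]

```text
time: 14.83
ee_pos: [0.4703, 0.2048, 0.1009]
eef_rot: [-0.465, -0.532, 0.533, 0.465]
ft_force: [0.8, -0.2, -3.1]
width: 0.0158
```

Request:
arm_command:
  targets:
    - [[0, 0, 0, 0, 0, 0], [0, 0, 0, 0, 0, 0], [0, 0, 0, 0, 0, 0]]

```text
time: 15.08
ee_pos: [0.4709, 0.2082, 0.1014]
eef_rot: [0.464, 0.533, -0.533, -0.464]
ft_force: [0.7, 0.4, -2.6]
width: 0.0156
```

```bash
python3 -c "
from h import *
go([.470,.2076,.074])
w=cam('wrist');cv2.imwrite('pics/l.png',w['pixels'])
s=cam('scene');cv2.imwrite('pics/l_s.png',cv2.resize(s['pixels'][160:310,220:380],None,fx=4,fy=4))
t=cam('top');cv2.imwrite('pics/l_t.png',cv2.resize(t['pixels'][160:310,250:410],None,fx=4,fy=4))
go([.470,.2076,.074])
"
```

```text
t 15.08 pos [0.4709 0.2082 0.1014] F [ 0.7  0.4 -2.6] M [ 0.02  0.   -0.04] w 0.0156 x [-0.138  0.99   0.   ] y [-0.  0. -1.]
tool shift mm [-0.5 27.4  1. ] yaw x 97.92
t 15.23 pos [0.4709 0.2076 0.1014] F [ 0.5 -0.3 -2.7] M [0.04 0.02 0.  ] w 0.0156 x [-0.137  0.991  0.   ] y [-0.  0. -1.]
tool shift mm [ 0.1 27.4  0.9] yaw x 97.89
```

View pics/l_s.png

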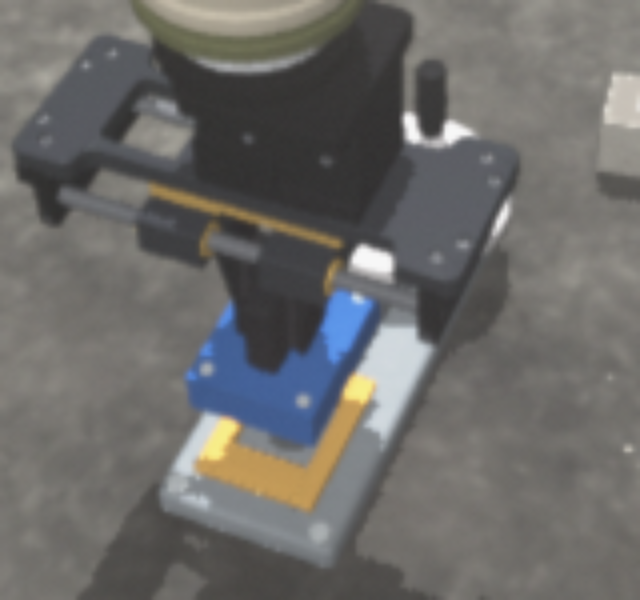

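View pics/l.png

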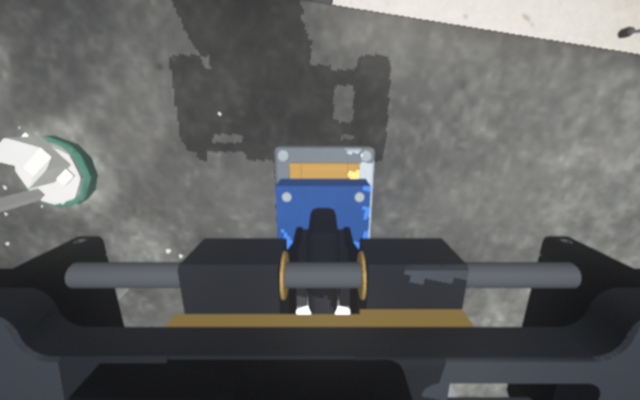

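Cover square over the jig. I descend slowly to contact.

Request:
arm_command:
  targets:
    - [[0, 0.006, 0.001, 0, 0, 0], [0, 0.008, 0, 0, 0, 0], [0, 0.008, 0, 0, 0, 0], [0, 0.005, 0, 0, 0, 0], [0, 0.002, 0, 0, 0, 0], [0, 0, 0, 0, 0, 0], [0, 0, 0, 0, 0, 0]]

```text
time: 15.82
ee_pos: [0.4699, 0.2067, 0.0725]
eef_rot: [-0.465, -0.533, 0.533, 0.465]
ft_force: [-0.5, -0.7, -3.0]
width: 0.0155
```

Request:
arm_command:
  targets:
    - [[0, 0.001, 0, 0, 0, 0], [0, 0.001, 0, 0, 0, 0], [0, 0.001, 0, 0, 0, 0], [0, 0.001, 0, 0, 0, 0], [0, 0, 0, 0, 0, 0], [0, 0, 0, 0, 0, 0]]

```text
time: 16.32
ee_pos: [0.4699, 0.2067, 0.0685]
eef_rot: [0.465, 0.533, -0.533, -0.465]
ft_force: [0.1, -1.0, -2.6]
width: 0.0157
```

```bash
python3 -c "
from h import *
st()"
```

```text
t 16.32 pos [0.4699 0.2067 0.0685] F [ 0.1 -1.  -2.6] M [-0.05  0.02  0.  ] w 0.0157 x [-0.136  0.991  0.   ] y [-0.  0. -1.]
```

Request:
arm_command:
  targets:
    - [[0, 0.001, 0, 0, 0, 0], [0, 0.001, 0, 0, 0, 0], [0, 0.001, 0, 0, 0, 0], [0, 0, 0, 0, 0, 0], [0, 0, 0, 0, 0, 0]]

```text
time: 16.73
ee_pos: [0.4699, 0.2068, 0.0655]
eef_rot: [0.465, 0.533, -0.533, -0.465]
ft_force: [0.2, 0.6, -2.9]
width: 0.0158
```

```bash
python3 -c "
from h import *
st()
s=cam('scene');cv2.imwrite('pics/m_s.png',cv2.resize(s['pixels'][200:310,240:350],None,fx=5,fy=5))"
```

```text
t 16.73 pos [0.4699 0.2068 0.0655] F [ 0.2  0.6 -2.9] M [ 0.24 -0.04 -0.  ] w 0.0158 x [-0.136  0.991  0.   ] y [ 0.  0. -1.]
```

View pics/m_s.png

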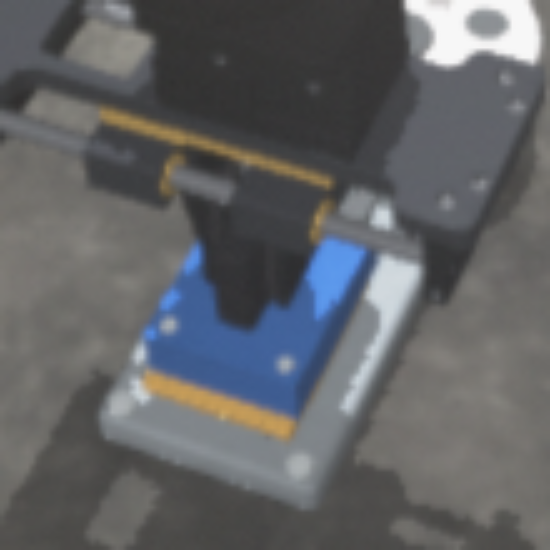

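The underside is already about 4 mm below the pin tip with no contact, so the hole has found the pin. I keep lowering.

Request:
arm_command:
  targets:
    - [[0, 0.001, 0, 0, 0, 0], [0, 0.001, 0, 0, 0, 0], [0, 0.001, 0, 0, 0, 0], [0, 0.001, 0, 0, 0, 0], [0, 0.001, 0, 0, 0, 0], [0, 0, 0, 0, 0, 0], [0, 0, 0, 0, 0, 0]]

```text
time: 17.37
ee_pos: [0.4699, 0.2069, 0.0605]
eef_rot: [0.465, 0.533, -0.533, -0.465]
ft_force: [0.9, 1.6, -4.1]
width: 0.0157
```

```bash
python3 -c "
from h import *
st()"
```

```text
t 17.37 pos [0.4699 0.2069 0.0605] F [ 0.9  1.6 -4.1] M [ 0.39 -0.13 -0.  ] w 0.0157 x [-0.136  0.991  0.   ] y [ 0.  0. -1.]
```

Request:
arm_command:
  targets:
    - [[0, 0.001, 0, 0, 0, 0], [0, 0.001, 0, 0, 0, 0], [0, 0, 0, 0, 0, 0], [0, 0, 0, 0, 0, 0]]

```text
time: 17.7
ee_pos: [0.47, 0.2069, 0.0588]
eef_rot: [0.465, 0.533, -0.533, -0.465]
ft_force: [-0.7, 0.6, 1.5]
width: 0.0158
```

```bash
python3 -c "
from h import *
st()"
```

```text
t 17.70 pos [0.47   0.2069 0.0588] F [-0.7  0.6  1.5] M [ 0.25  0.14 -0.  ] w 0.0158 x [-0.136  0.991  0.   ] y [ 0.  0. -1.]
```

Seat contact at the expected height (TCP about 59 mm). I press on.

Request:
arm_command:
  targets:
    - [[0, 0.001, 0, 0, 0, 0], [0, 0.001, 0, 0, 0, 0], [0, 0.001, 0, 0, 0, 0], [0, 0.001, 0, 0, 0, 0], [0, 0, 0, 0, 0, 0], [0, 0, 0, 0, 0, 0]]

```text
time: 18.2
ee_pos: [0.47, 0.2069, 0.0547]
eef_rot: [0.465, 0.533, -0.533, -0.465]
ft_force: [-1.5, 0.7, 4.5]
width: 0.0156
```

Request:
arm_command:
  targets:
    - [[0, 0.001, 0, 0, 0, 0], [0, 0.001, 0, 0, 0, 0], [0, 0, 0, 0, 0, 0], [0, 0, 0, 0, 0, 0]]

```text
time: 18.53
ee_pos: [0.4701, 0.2069, 0.0543]
eef_rot: [0.465, 0.533, -0.533, -0.465]
ft_force: [-9.8, -2.0, 24.1]
width: 0.0157
```

Request:
arm_command:
  targets:
    - [[0, 0.001, 0, 0, 0, 0], [0, 0, 0, 0, 0, 0], [0, 0, 0, 0, 0, 0]]

```text
time: 18.78
ee_pos: [0.4702, 0.2069, 0.0542]
eef_rot: [0.465, 0.533, -0.533, -0.465]
ft_force: [-12.9, -5.3, 35.8]
width: 0.0156
```

```bash
python3 -c "
from h import *
st()"
```

```text
t 18.78 pos [0.4702 0.2069 0.0542] F [-12.9  -5.3  35.8] M [-1.2   3.12 -0.01] w 0.0156 x [-0.136  0.991  0.001] y [ 0.001  0.001 -1.   ]
```

It hit the hard stop 5 mm below first seat contact. The push of 36 N is more than needed, so I ease to about 20 N.

Request:
arm_command:
  targets:
    - [[0, -0.0013, 0, 0, 0, 0], [0, 0, 0, 0, 0, 0], [0, 0, 0, 0, 0, 0], [0, 0, 0, 0, 0, 0]]

```text
time: 19.12
ee_pos: [0.4701, 0.2069, 0.0543]
eef_rot: [0.465, 0.533, -0.533, -0.465]
ft_force: [-7.6, -1.5, 19.5]
width: 0.0155
```

```bash
python3 -c "
from h import *
st()
for n in ['wrist','scene','top']:
    c=cam(n);im=c['pixels'];cv2.imwrite(f'pics/n_{n}.png',im)
    if n=='scene':cv2.imwrite('pics/n_s2.png',cv2.resize(im[190:310,230:360],None,fx=5,fy=5))
st()"
```

```text
t 19.12 pos [0.4701 0.2069 0.0543] F [-7.6 -1.5 19.5] M [-0.55  1.81  0.02] w 0.0155 x [-0.136  0.991  0.001] y [ 0.     0.001 -1.   ]
t 19.27 pos [0.4701 0.2069 0.0543] F [-7.7 -2.6 19.3] M [-0.54  1.85  0.05] w 0.0158 x [-0.136  0.991  0.001] y [ 0.     0.001 -1.   ]
```

View pics/n_s2.png

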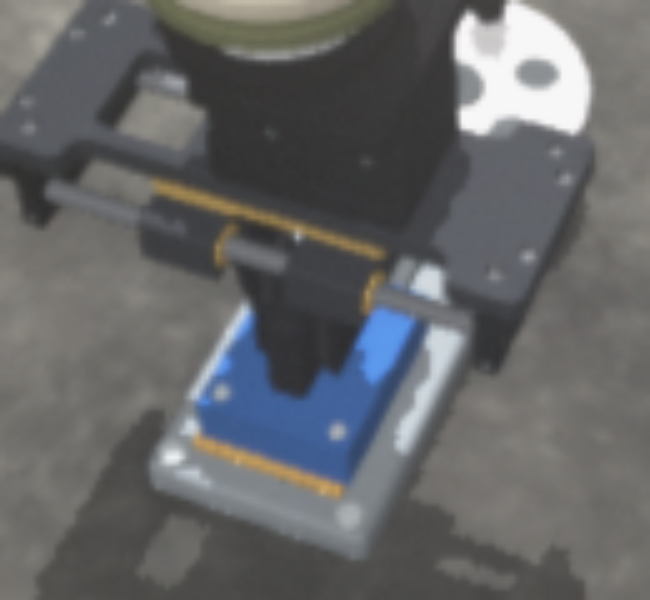

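View pics/n_scene.png

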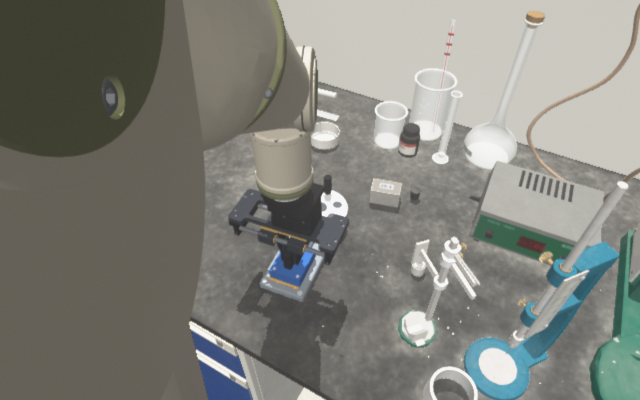

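View pics/n_wrist.png

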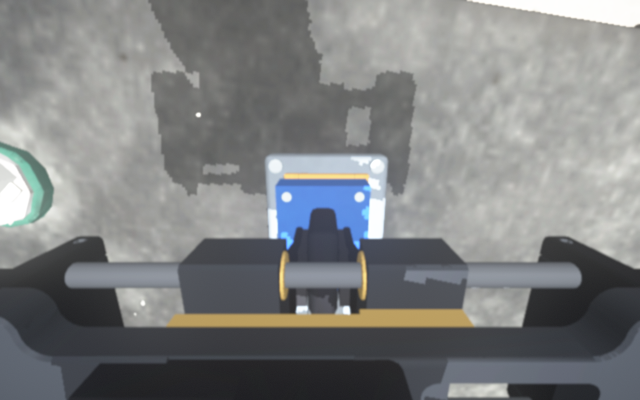

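Everything checks: the cover lies level and square over the seat, the push is 19 N steady, and the handle is still at its stop. I hand in.

```bash
python3 -c "
from h import *
st(); print(r.close_job())"
```

```text
t 19.27 pos [0.4701 0.2069 0.0543] F [-7.7 -2.6 19.3] M [-0.54  1.85  0.05] w 0.0158 x [-0.136  0.991  0.001] y [ 0.     0.001 -1.   ]
the job is handed in; nothing more can be done
None
```

The press jig is ready, and I handed the job in at 19.3 s with the cover still gripped and pressed down. The job reports no verdict, so what follows rests on my own checks.

- **Crank:** I wound it clockwise about 380° until the handle stopped moving and the push rose to 17 N. The pin then stood up out of the seat in the camera view.
- **Cover:** I gripped it by the bar and lowered it level and square. The hole found the pin on the first descent, so I never laid it on the pin tip or slid it about. The springs started to push back at a TCP height of about 59 mm, and it hit a hard stop at 54.3 mm, which matches the 5 mm of seat travel.
- **Last readings:** the downward push was steady at 19 N and the grip 15.8 mm wide on the 16 mm bar. The cover was parallel to the jig.
- **Disagreements:**
  - While pressing, the force briefly reached about 36 N before I eased it off.
  - A sideways force of about 8 N stays on the tool while it presses.
  - The camera estimates of the pin position differed by 2–3 mm, which did no harm.
- **Other objects:** nothing touched the hook weight, tin or prism. I saw the prism still in place in the last scene view. The tin was hidden by the arm there, and I did not check it or the weight again.

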